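# Stand the angle plate up at the stop bar

## Robot

A 6-joint arm with a two-finger parallel gripper is mounted at the origin on the work surface; the furniture and walls round the work are solid. World frame = base frame: x ahead of the robot, y to its left, z up, the work surface at z = 0. Lengths are in mm, angles in degrees, forces in N, time in s.
With the tool pointing down it reaches from about 350 to 850 mm from the base axis. Payload 8.1 kg.
Tool frame: the origin (TCP) lies midway between the tips of the shut fingers; the grasp point (between the pads) lies 19 mm behind it; z points along the fingers, y is the line along which they close (so a half turn about z gives the same grasp; the last joint's range is limited). The gripper opens to 85 mm and grips with 20 to 120 N. Pads are 22 mm wide; open, the fingers measure 114 mm over their backs; the gripper's body (76 mm by 85 mm) begins 54 mm behind the grasp point. The pads swing forward as they close: fully open they stand 13 mm farther back than shut.
Start: joints at [-80.065, 7.471, 85.268, -0, 87.261, -4.893], TCP at [153.573, -580.018, 231.292] pointing down, gripper open.
Joint ranges: [-169.43, 169.43], [-51.17, 129.36], [1.28, 143.12], [-76.62, 256.62], [0, 156.53], [-152.29, 152.29]. Speed limits (degrees/s): [136.94, 136.94, 159.86, 180, 180, 180].

## Interface

Orientations are given as [roll, pitch, yaw] about the fixed x, y, z axes, in that order (R = Rz(yaw) Ry(pitch) Rx(roll)).
In Python, from bench import sense, snapshot, order, finder gives the robot as it stands.
- The arm moves only by the tool send_rows, never from a script. Its argument "steps" is a list of rows, each a list of 2 entries, a list of its own where there are three numbers: the shift along the world's x, y, z in units of 30 mm (1.0 is 30 mm), then the turn, a rotation vector about the world's x, y, z in rad. In form: [[[dx, dy, dz], [wx, wy, wz]], ...]. A call has 1 to 10 rows; each row is the pose to reach, as a shift and turn from the pose commanded when the call began; what a row does not reach only later rows make up. A row lasts 1/8 s, in which the tool goes at most 62.5 mm and 10.7 degrees, less where a joint would pass 70% of its speed; a pose out of reach is approached as far as the arm can. A call with a gripper value outside its range is refused whole. "fingers" is the closure, from 0 (fully open) to 1 (shut), set as the call begins (left out, the last holds). The fingers move at their own pace and stop on an object; "squeeze" is the grip in N (left out, the last holds). Time passes only in rows, so rows that repeat a pose let the fingers close. It gives the time, the measured TCP pose, the force, the opening and the grip force at its end, in the units of the state.
- sense(): the state, without advancing time (a new reading comes with each control period).
- snapshot(name): name is "side" or "top" or "wrist"; returns a dict with "img" (480x640x3 uint8, red, green, blue), "K" (3x3 intrinsics, pixels), "pose" (4x4, takes a point from camera to world coordinates). Camera axes: x right, y up, looking along -z (the intrinsics and any distortion apply to the point x, -y, -z); pixel columns grow to the right and rows downward; lengths in mm; the calibration is good to about 2 mm. A picture is of the moment at which its call begins. There is no depth.
- order.hand_in(): hands the job in; it is judged then, once.
Trained networks look in the newest picture that a camera, given by its name, has taken for a name from the list of things; names that differ only in an ending like _2 or _b are one class to them, and where a whole thing is asked for, a point or a joint stands for the part that bears it (a point fixed in the world has none). Each returns a list of dicts, best first, with "confidence" (0 to 1); they miss things now and then, are a little off and sometimes report something else, mostly with a low value. They report only what shows in the picture. A call takes as long as a camera call. They do not tell look-alikes from the thing itself.
- finder.find_in(label, camera): "box" ([left, top, width, height] as shares, 0 to 1, of the picture: columns of its width, rows of its height, round what is visible of it).
- finder.trace(label, camera): "mask" (480x640 bool, what is visible of it) and "box" ([left, top, width, height] as shares, 0 to 1, of the picture: columns of its width, rows of its height, round what is visible of it).
- finder.pinpoint(label, camera): "at" ([column, row] as shares, 0 to 1, of the picture: columns of its width, rows of its height: a listed point, or the origin of a listed thing).
The state is a dict: "time": time; "joint_pos": joint angles; "qd": joint speeds; "joint_efforts": joint torques, N m; "tool_pos": TCP position; "tcp_rot": TCP orientation; "ft_force": force on the tool from outside, world axes, zero at the start; "wrist_torque": the same for the moment, N m; "finger_gap": finger opening in mm; "grip_force": force on a finger pad.
Only numpy, scipy, OpenCV 4.12 (cv2) and the standard library are available. Lean on these libraries where they do the work, as an engineer would, in place of code of your own. Each camera call takes 0.05 s, during which the arm holds its last target. There are 200 camera calls.

## Task

The steel angle plate on the bench lies on its slotted leg, with its plain foot sticking up. Push the foot over with the fingertips so that the plate tips onto its foot and the slotted leg stands upright, then push the standing plate along the bench until the edge of its foot sits flush against the face of the steel stop bar, and leave it there. Only push it: do not lift or carry the plate off the bench, and leave the steel block, the tape measure and the roll of tape where they are.

Things in the scene. Friction and masses are not known exactly. Their poses are not given: they have to be found in the camera images.
- angle_plate: Loose bare-steel angle plate, 0.5 to 0.9 kg: an L of two legs, each 90 long, 90 wide, 12 thick (mm). Origin: middle of the outer corner edge; y along this edge. The plain foot runs 90 along +z, its inner face at x = -12; the slotted leg (two slots 54 x 8) runs 90 along -x, inner face z = 12. Start: z up, x roughly at the stop bar. Standing on its foot: x straight down, z level to the toe.
- plate_toe (a point): Middle of the free end (toe) of the foot, outer face, 90 mm from the corner edge; bench height when standing, and this edge meets the bar. Push the foot near here on its inner face, towards body +x: lower down the plate may slide (friction 0.5 to 0.75). Past about 45 degrees it falls onto its foot by itself. Gussets 8 mm thick at both sides of the inner corner reach 26 mm along each leg.
- plate_top (a point): Middle of the free end of the slotted leg, on its outer face, 90 mm from the corner edge; 90 mm high when the plate stands.
- stop_bar: Dark steel bar fixed to the bench, 30 x 200 x 20 mm high, two screw heads to 27 mm. Origin: middle of its underside; y along the bar; +x points away from the plate, which goes to the long face at x = -15 mm. At the start the plate's corner edge is 195 to 240 mm before the origin (toe some 90 to 135 mm short of the face once it stands), up to 35 mm off the bar's middle, up to 0.25 rad from square.
- steel_block: Bystander: ground steel block 35 x 50 x 40 mm high; origin in the middle of its underside. Stays where it is.
- tape_measure: Bystander: yellow pocket tape measure 35 x 76 x 62 mm high; origin under its middle. Stays where it is.
- tape_roll: Bystander: roll of dark tape, 55 mm across, 19 mm high, lying flat; origin under its middle. Stays where it is.
Mind the look-alikes: they are no part of the job. There is more than one size of the angle_plate; the one meant has the size given above.

How it is judged (in metres and radians):
On the way:
1. the plate has been tipped up and stands on its foot, still short of the stop bar (angle between angle_plate's own x axis and vertical above 3.08 rad and x of plate_toe in the frame of stop_bar below -0.025 m and angular speed of angle_plate below 0.2 rad/s), for 0.2 s.
At the end, for the whole second after the job is handed in: The plate stands on its foot (upright within 3.5 degrees), at rest on the bench, the toe of the foot within 4 mm of the face of the stop bar, parallel to it within 0.06 rad, and the middle of the toe within 80 mm of the middle of the bar (angle between angle_plate's own x axis and vertical above 3.08 rad and x of plate_toe in the frame of stop_bar between -0.019 and -0.01 m and y of plate_toe in the frame of stop_bar between -0.08 and 0.08 m and angle between the y axis of angle_plate and the y axis of stop_bar, either way round below 0.06 rad and height (world z) of each of plate_toe, angle_plate below 0.005 m and linear speed of angle_plate below 0.01 m/s); the robot touches nothing.
It fails at once if the plate is lifted: its corner edge comes more than 15 mm off the bench (height (world z) of angle_plate above 0.015 m).
It fails at once if the steel block is pushed away (more than 15 mm) (distance of steel_block from where it was at the start of the episode above 0.015 m).
It fails at once if the tape measure is pushed away (more than 15 mm) (distance of tape_measure from where it was at the start of the episode above 0.015 m).
It fails at once if the tape roll is pushed away (more than 15 mm) (distance of tape_roll from where it was at the start of the episode above 0.015 m).
It also fails if it takes over 48 s, if anything falls off the work surface, if the arm or the gripper's body presses on something with over 40 N, if the wrist force passes 120 N, or if a joint passes its speed limit or range.

## Working session

There is one attempt and no reset: what is moved stays moved. The work goes in short steps, Python scripts to look and compute and a tool call to move; the robot and the scene stay as the last step left them, time stands still between calls to the robot, and variables do not carry over. Pictures are saved under pics/ and viewed, at most 10 in all, crops included, and the job is handed in when it is done.

Besides the shell and the picture viewer there is one more tool, called in YAML: its name, and indented under it one key for each argument. send_rows: Moves the arm, as the interface text tells. Its arguments: {"type":"object","properties":{"steps":{"type":"array"},"fingers":{"type":"number"},"squeeze":{"type":"number"}},"required":["steps"]}

```bash
mkdir -p pics
cat > h.py <<'E'
import numpy as np,cv2
from bench import sense,snapshot,order,finder
def ray(s,u,v):
    K=s["K"];P=s["pose"];d=np.linalg.inv(K)@[u,v,1];d=P[:3,:3]@[d[0],-d[1],-d[2]];return P[:3,3],d
def at(s,u,v,z=0):
    o,d=ray(s,u,v);return o+d*(z-o[2])/d[2]
def proj(s,p):
    P=s["pose"];q=P[:3,:3].T@(np.array(p)-P[:3,3]);r=s["K"]@[q[0],-q[1],-q[2]];return r[:2]/r[2]
E
python3 - <<'E'
from h import *
print(sense())
S={}
for c in("top","side"):
    s=snapshot(c);S[c]=s;cv2.imwrite(f"pics/{c}0.png",s["img"][:,:,::-1]);print(c,s["K"],s["pose"].round(3),[k for k in s])
    for l in("angle_plate","stop_bar","steel_block","tape_measure","tape_roll","plate_toe","plate_top"):
        if not l.startswith("plate_"):
            print(l,"box",[(np.round(np.array(d["box"])*[640,480,640,480]),round(d["confidence"],2)) for d in finder.find_in(l,c)])
        print(l,"pt",[(np.round(np.array(d["at"])*[640,480],1),round(d["confidence"],2),at(s,*(np.array(d["at"])*[640,480]),90 if l=="plate_toe" else 0).round()) for d in finder.pinpoint(l,c)])
E
```

```text
{'time': 0.0, 'joint_pos': array([-8.00654200e+01,  7.51283701e+00,  8.53313075e+01,  4.05635555e-04,
        8.72619779e+01, -4.89232882e+00]), 'qd': array([-0.00019836, -0.00913778,  0.05528242, -0.0364433 ,  0.02361199,
        0.06442815]), 'joint_efforts': array([-2.43074101e-03, -5.69389558e+01, -5.00560391e+01, -1.95420785e-04,
        1.46358131e-02, -4.30274918e-05]), 'tool_pos': array([ 153.47373664, -579.45618343,  230.24867768]), 'tcp_rot': array([-1.79894299e+02, -9.45414619e-03,  1.48268804e+01]), 'ft_force': array([-0.32473326, -0.61797287, -0.19521406]), 'wrist_torque': array([-0.03491897,  0.02560483, -0.02202294]), 'grip_force': 0.0, 'finger_gap': 85.28411069969452}
top [[488.52555178   0.         320.75088885]
 [  0.         488.52555178 246.92836003]
 [  0.           0.           1.        ]] [[-6.20000e-02  9.73000e-01 -2.21000e-01  3.57388e+02]
 [-9.98000e-01 -6.00000e-02  1.50000e-02  1.08460e+01]
 [ 1.00000e-03  2.21000e-01  9.75000e-01  9.09702e+02]
 [ 0.00000e+00  0.00000e+00  0.00000e+00  1.00000e+00]] ['img', 'K', 'pose']
angle_plate box []
angle_plate pt 
[... 1550 characters left out ...]
ox [(array([361., 311.,  35.,  33.]), 0.66)]
steel_block pt [(array([373.4, 332. ]), 0.95, array([702., -59.,   0.]))]
tape_measure box [(array([273., 348.,  44.,  43.]), 0.78)]
tape_measure pt [(array([292.2, 373.1]), 0.73, array([ 635., -213.,    0.]))]
tape_roll box [(array([235., 250.,  30.,  27.]), 0.66)]
tape_roll pt [(array([250.7, 267.1]), 0.61, array([423., -89.,   0.]))]
plate_toe pt [(array([426.9, 185.6]), 0.83, array([621., 236.,  90.])), (array([329.1, 221.2]), 0.57, array([520.,  43.,  90.])), (array([332.7, 246.1]), 0.55, array([562.,   0.,  90.]))]
plate_top pt [(array([428.6, 268.9]), 0.8, array([708., 124.,   0.])), (array([333.1, 248.1]), 0.45, array([525.,  49.,   0.]))]
```

```bash
python3 -c "
import cv2
a=cv2.imread('pics/top0.png')[130:350,160:460];b=cv2.imread('pics/side0.png')[150:400,210:500]
cv2.imwrite('pics/a.png',cv2.resize(a,(800,587),interpolation=2));cv2.imwrite('pics/b.png',cv2.resize(b,(696,600),interpolation=2))"
```

```text
(no output)
```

View pics/a.png

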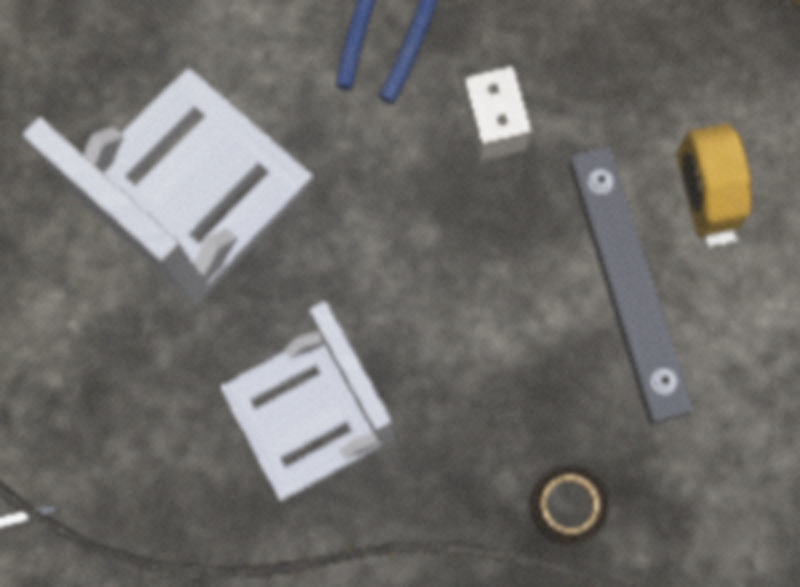

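View pics/b.png

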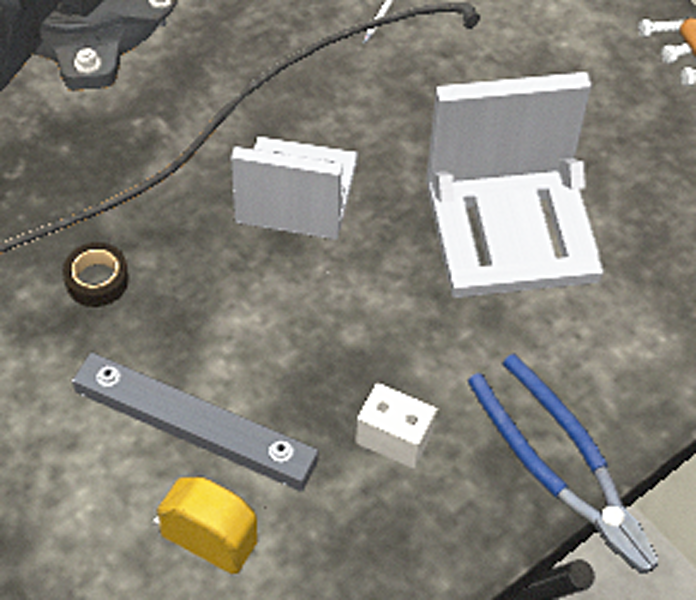

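Two plates show: the small one (top px ~(275,280), foot facing the bar) and a big one (~(222,200), foot facing away from the bar). By its distance from the bar and its orientation, the small one fits. I'll check the size by fitting the corners.

```bash
cat > fit.py <<'E'
from h import *
from scipy.optimize import least_squares
A=lambda p:np.array(p)/(800/300)+[160,130]
B=lambda p:np.array(p)/2.4+[210,150]
t,s=snapshot("top"),snapshot("side")
def T(q,p): x,y,a=q;c,n=np.cos(a),np.sin(a);return [x+c*p[0]-n*p[1],y+n*p[0]+c*p[1],p[2]]
def fit(obs,q0,fs=False):
    def f(q): 
        k=q[3] if fs else 1
        return np.concatenate([proj(v,T(q[:3],np.array(p)*k))-uv for v,uv,p in obs])
    r=least_squares(f,q0,loss="soft_l1");print(r.x[:2].round(1),np.degrees(r.x[2]).round(2),r.x[3:],"res",f(r.x).round(1));return r.x
# plate yaw frame: X horizontal toward bar, origin corner edge
pl=[(t,A((315,306)),(-12,45,90)),(t,A((324,301)),(0,45,90)),(t,A((391,421)),(0,-45,90)),(t,A((222,385)),(-90,45,12)),(t,A((281,498)),(-90,-45,12)),
(s,B((234,149)),(0,-45,90)),(s,B((341,163)),(0,45,90)),(s,B((234,221)),(0,-45,0)),(s,B((337,237)),(0,45,0))]
p=fit(pl,[509,52,-.5,1],True);p1=fit(pl,[509,52,-.5])
br=[(t,A((573,158)),(15,100,20)),(t,A((607,148)),(15,100,20)),]
br=[(t,A((573,158)),(-15,100,20)),(t,A((607,148)),(15,100,20)),(t,A((692,410)),(15,-100,20)),(t,A((655,420)),(-15,-100,20)),
(s,B((92,353)),(-15,-100,20)),(s,B((75,383)),(15,-100,20)),(s,B((318,452)),(-15,100,20)),(s,B((300,478)),(15,100,20))]
b=fit(br,[575,-138,-.4])
c,n=np.cos(b[2]),np.sin(b[2]);R=np.array([[c,n],[-n,c]])
print("plate in bar",R@(p1[:2]-b[:2]),np.degrees(p1[2]-b[2]))
for l in [(702,-61),(636,-210),(423,-88)]: print("bystander in bar",(R@(np.array(l)-b[:2])).round())
E
python3 fit.py
```

```text
[515.3  46.8] -64.52 [0.98932063] res [-2.9  1.  -0.2 -0.4 -0.6 -0.6 -1.   0.2 -1.  -0.  -1.7  3.4 -1.4  4.9
 -0.   0.7 -0.6  1.2]
[515.3  46.6] -64.61 [] res [-3.   0.6 -0.2 -0.8 -0.4 -0.4 -1.5  0.1 -1.3  0.4 -2.   3.1 -1.2  4.8
 -0.3  0.7 -0.4  1.4]
[ 574.1 -145.7] -78.09 [] res [-1.6 -1.4  0.6 -1.6  0.9 -0.4 -0.8  0.1 -1.4 -0.9 -2.5 -1.  -0.1 -1.3
  0.3  1.4]
plate in bar [-200.29986854  -17.89388027] 13.483284840754678
bystander in bar [-56. 143.]
bystander in bar [76. 47.]
bystander in bar [ -88. -136.]
```

send_rows:
  steps:
    - [[2, 3.5, 0], [0, 0, 0.17]]
    - [[3.5, 6.5, 0], [0, 0, 0.35]]
    - [[4.5, 8.5, 0], [0, 0, 0.53]]
    - [[5.5, 10.5, 0], [0, 0, 0.7]]
    - [[6.5, 12.5, 0], [0, 0, 0.88]]
    - [[7.5, 14.5, 0], [0, 0, 1.05]]
    - [[8.5, 16.5, 0], [0, 0, 1.23]]
    - [[9.5, 18.5, 0], [0, 0, 1.4]]
    - [[10.5, 20.5, -1], [0, 0, 1.58]]
    - [[11.2, 22.2, -1.5], [0, 0, 1.756]]
  fingers: 0.5

```text
time: 2.65
tool_pos: [437.9, -23.2, 210.4]
tcp_rot: [179.9, 0.1, 115.8]
ft_force: [0.6, -0.9, 0.9]
finger_gap: 42.6
grip_force: 0.0
```

send_rows:
  steps:
    - [[0, 0, 0], [0, 0, 0]]
    - [[0, 0, 0], [0, 0, 0]]

```text
time: 2.9
tool_pos: [436.8, -25.1, 209.9]
tcp_rot: [-180.0, 0.0, 115.5]
ft_force: [0.0, 0.5, -0.1]
finger_gap: 42.9
grip_force: 0.0
```

Run:
```python
from h import *
x=sense();print(x["time"],x["tool_pos"],x["tcp_rot"],x["joint_pos"],x["finger_gap"])
s=snapshot("wrist");cv2.imwrite("pics/w.png",s["img"][:,:,::-1]);print(s["K"],s["pose"].round(3))
q=np.array([515.3,46.6]);a=np.radians(-64.6);d=np.array([np.cos(a),np.sin(a)]);n=np.array([-d[1],d[0]])
im=s["img"][:,:,::-1].copy()
for X,Y,z in[(0,45,90),(0,-45,90),(-12,45,90),(-12,-45,90),(-90,45,12),(-90,-45,12)]:
    u=proj(s,[*(q+X*d+Y*n),z]);print((X,Y,z),u.round());cv2.circle(im,(int(u[0]),int(u[1])),4,(0,0,255),1)
cv2.imwrite("pics/w.png",im)
```

```text
2.9 [436.83148969 -25.05209215 209.86303992] [-1.79972623e+02  1.42526862e-02  1.15462383e+02] [-9.97910124e+00 -1.80058083e+01  1.11421333e+02 -2.75352820e-02
  8.65985153e+01 -3.54398440e+01] 42.898093608503984
[[354.27886178   0.         316.1270273 ]
 [  0.         354.27886178 233.41047958]
 [  0.           0.           1.        ]] [[ 9.03000e-01 -4.11000e-01 -1.28000e-01  4.03813e+02]
 [ 4.30000e-01  8.61000e-01  2.70000e-01  4.35270e+01]
 [-0.00000e+00 -2.99000e-01  9.54000e-01  3.52197e+02]
 [ 0.00000e+00  0.00000e+00  0.00000e+00  1.00000e+00]]
(0, 45, 90) [514. 186.]
(0, -45, 90) [393. 186.]
(-12, 45, 90) [516. 170.]
(-12, -45, 90) [394. 170.]
(-90, 45, 12) [484.  69.]
(-90, -45, 12) [381.  69.]
```

View pics/w.png

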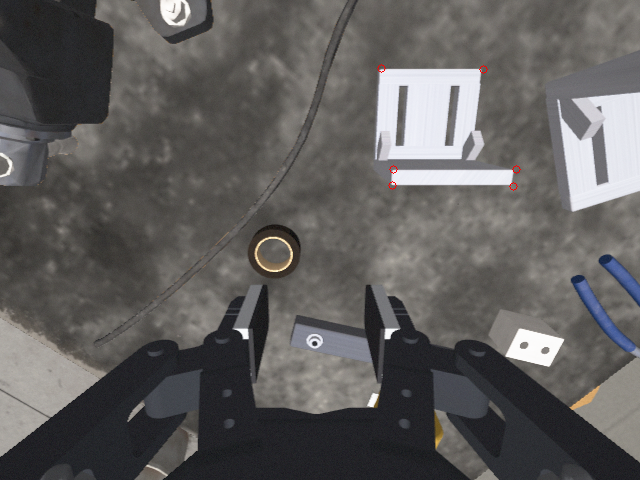

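The wrist view shows the plate at columns 378–516, rows 69–186. The fitted corners sit within about 2 px of it, so the pose and the 90 mm size hold. Now I move behind the foot.

send_rows:
  steps:
    - [[0.9, 1.7, -0.5], [0, 0, 0]]
    - [[1.97, 3.74, -1.5], [0, 0, 0]]
    - [[1.97, 3.74, -2.5], [0, 0, 0]]
    - [[1.97, 3.74, -4.0], [0, 0, 0]]
    - [[1.97, 3.74, -4.5], [0, 0, 0]]
    - [[1.97, 3.74, -4.5], [0, 0, 0]]
    - [[1.97, 3.74, -4.5], [0, 0, 0]]

```text
time: 3.82
tool_pos: [497.6, 86.4, 77.1]
tcp_rot: [179.8, 0.1, 115.4]
ft_force: [0.3, -0.5, 0.5]
finger_gap: 42.5
grip_force: 0.0
```

send_rows:
  steps:
    - [[0.11, -0.24, -0.13], [0, 0, 0]]
    - [[0.23, -0.48, -0.23], [0, 0, 0]]
    - [[0.31, -0.66, -0.23], [0, 0, 0]]
    - [[0.4, -0.84, -0.23], [0, 0, 0]]
    - [[0.49, -1.03, -0.23], [0, 0, 0]]
    - [[0.57, -1.2, -0.23], [0, 0, 0]]
    - [[0.64, -1.35, -0.23], [0, 0, 0]]

```text
time: 4.7
tool_pos: [515.2, 46.2, 67.7]
tcp_rot: [-180.0, -0.0, 115.4]
ft_force: [0.1, 2.4, -0.8]
finger_gap: 42.4
grip_force: 0.5
```

Run:
```python
from h import *
s=snapshot("side");cv2.imwrite("pics/s1.png",cv2.resize(s["img"][140:380,220:480,::-1],(650,600)))
```

```text
(no output)
```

View pics/s1.png

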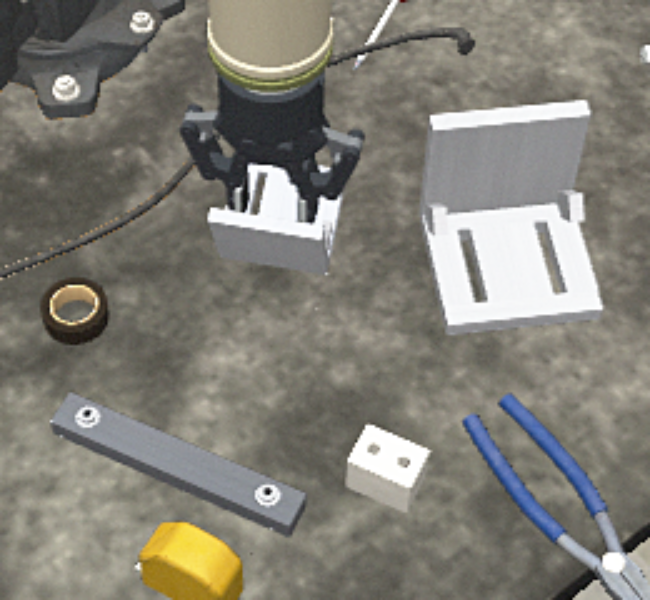

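The plate is tipping about its corner edge without sliding (crop ~(270,240)). I continue along the arc.

send_rows:
  steps:
    - [[0.1, -0.21, -0.03], [0, 0, 0]]
    - [[0.2, -0.42, -0.12], [0, 0, 0]]
    - [[0.3, -0.63, -0.24], [0, 0, 0]]
    - [[0.4, -0.84, -0.37], [0, 0, 0]]
    - [[0.49, -1.02, -0.52], [0, 0, 0]]
    - [[0.57, -1.2, -0.67], [0, 0, 0]]
    - [[0.63, -1.33, -0.78], [0, 0, 0]]
    - [[0.63, -1.33, -0.78], [0, 0, 0]]
    - [[0.63, -1.33, -0.78], [0, 0, 0]]

```text
time: 5.88
tool_pos: [534.1, 6.7, 44.6]
tcp_rot: [180.0, -0.0, 115.4]
ft_force: [-0.2, 0.3, -0.2]
finger_gap: 42.7
grip_force: 0.0
```

Run:
```python
from h import *
s=snapshot("side");cv2.imwrite("pics/s2.png",cv2.resize(s["img"][140:380,220:480,::-1],(650,600)))
```

```text
(no output)
```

View pics/s2.png

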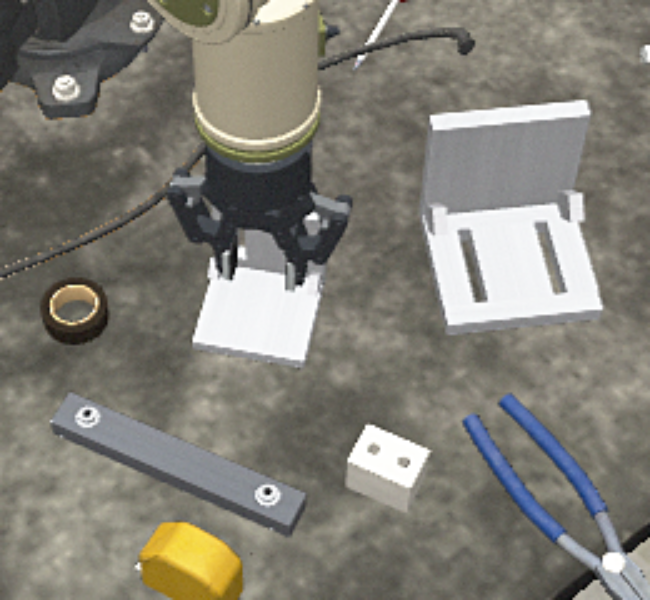

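Crop: the plate now stands on its foot (~(260,310)), leg upright and short of the bar. I raise, go over and behind the leg, and turn square to the bar.

send_rows:
  steps:
    - [[0, 0, 1.0], [0, 0, 0]]
    - [[0, 0, 2.5], [0, 0, 0]]
    - [[0, 0, 3.3], [0, 0, 0]]
    - [[0, 0, 3.3], [0, 0, 0]]
    - [[-0.4, 1.2, 3.3], [0, 0, -0.1]]
    - [[-0.8, 2.4, 3.3], [0, 0, -0.2]]
    - [[-1, 3.12, 3.3], [0, 0, -0.236]]
    - [[-1, 3.12, 3.3], [0, 0, -0.236]]
    - [[-1, 3.12, 3.3], [0, 0, -0.236]]

```text
time: 7.05
tool_pos: [503.8, 99.8, 142.7]
tcp_rot: [-179.9, 0.0, 102.0]
ft_force: [-0.1, 0.2, -0.0]
finger_gap: 42.4
grip_force: 0.0
```

```bash
cat > w.py <<'E'
from h import *
import sys
X=float(sys.argv[1]);x=sense();print(x["time"],x["tool_pos"],x["tcp_rot"])
S={c:snapshot(c) for c in("wrist","side")}
q=np.array([515.3,46.6]);a=np.radians(-64.6)
if len(sys.argv)>2:
    b=np.radians(-78.1);q=np.array([574.1,-145.7])+X*np.array([np.cos(b),np.sin(b)])+float(sys.argv[2])*np.array([-np.sin(b),np.cos(b)]);a=b;X=0
d=np.array([np.cos(a),np.sin(a)]);n=np.array([-d[1],d[0]]);o=[]
def mark(im,s,q,d,n,P,c):
    for p in P:
        u=proj(s,[*(q+p[0]*d+p[1]*n),p[2]]);cv2.circle(im,tuple(int(v) for v in u),3,c,1)
b=np.radians(-78.1);db=np.array([np.cos(b),np.sin(b)]);nb=np.array([-db[1],db[0]])
for c,s in S.items():
    im=s["img"][:,:,::-1].copy()
    mark(im,s,q+X*d,d,n,[(0,45,90),(0,-45,90),(12,45,90),(12,-45,90),(90,45,0),(90,-45,0)],(0,0,255))
    mark(im,s,np.array([574.1,-145.7]),db,nb,[(i,j,20) for i in(-15,15) for j in(-100,100)],(0,200,0))
    o.append(im if c=="wrist" else cv2.resize(im[140:380,220:480],(520,480)))
cv2.imwrite(sys.argv[-1],cv2.resize(np.hstack(o),(800,331),interpolation=cv2.INTER_AREA))
E
python3 w.py 0 pics/w2.png
```

```text
7.05 [503.81132468  99.77755694 142.67065879] [-1.79932394e+02  1.44165263e-02  1.01975695e+02]Traceback (most recent call last):
  File "w.py", line 7, in <module>
    b=np.radians(-78.1);q=np.array([574.1,-145.7])+X*np.array([np.cos(b),np.sin(b)])+float(sys.argv[2])*np.array([-np.sin(b),np.cos(b)]);a=b;X=0
                                                                                     ~~~~~^^^^^^^^^^^^^
ValueError: could not convert string to float: 'pics/w2.png'
```

```bash
sed -i 's/len(sys.argv)>2/len(sys.argv)>3/' w.py; python3 w.py 0 pics/w2.png
```

```text
7.15 [504.14470749  99.42405487 143.06514662] [-1.79962404e+02  9.92014167e-03  1.01896862e+02]
```

View pics/w2.png

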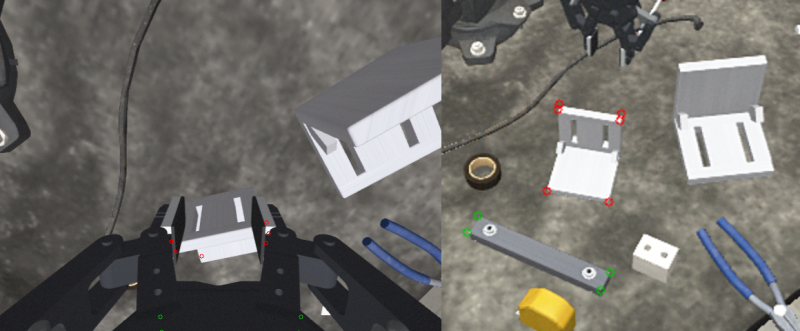

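The plate stands at the predicted pose, and the red marks agree within a few px. Now I descend behind the leg, keeping the gripper body above 90 mm.

send_rows:
  steps:
    - [[0, 0, -1.5], [0, 0, 0]]
    - [[0, 0, -2.8], [0, 0, 0]]
    - [[0, 0, -3.5], [0, 0, 0]]
    - [[0, 0, -3.83], [0, 0, 0]]
    - [[0.06, -0.3, -3.83], [0, 0, 0]]
    - [[0.13, -0.6, -3.83], [0, 0, 0]]
    - [[0.19, -0.9, -3.83], [0, 0, 0]]
    - [[0.23, -1.1, -3.83], [0, 0, 0]]
    - [[0.27, -1.3, -3.83], [0, 0, 0]]
    - [[0.32, -1.5, -3.83], [0, 0, 0]]

```text
time: 8.5
tool_pos: [514.3, 55.2, 29.1]
tcp_rot: [179.9, -0.0, 101.9]
ft_force: [1.3, 3.6, 2.1]
finger_gap: 42.5
grip_force: 0.0
```

send_rows:
  steps:
    - [[0.04, -0.2, 0], [0, 0, 0]]
    - [[0.08, -0.4, 0], [0, 0, 0]]
    - [[0.12, -0.6, 0], [0, 0, 0]]
    - [[0.16, -0.8, 0], [0, 0, 0]]
    - [[0.21, -1.0, 0], [0, 0, 0]]
    - [[0.25, -1.2, 0], [0, 0, 0]]
    - [[0.29, -1.4, 0], [0, 0, 0]]
    - [[0.33, -1.6, 0], [0, 0, 0]]
    - [[0.37, -1.8, 0], [0, 0, 0]]
    - [[0.41, -1.95, 0], [0, 0, 0]]

```text
time: 9.75
tool_pos: [526.0, -3.7, 28.5]
tcp_rot: [-180.0, -0.0, 101.9]
ft_force: [-0.9, 3.1, -1.3]
finger_gap: 42.7
grip_force: 0.0
```

```bash
python3 w.py -137 -18 pics/w3.png
```

```text
9.75 [525.95809057  -3.71947257  28.49842227] [-1.79982148e+02 -2.30951265e-03  1.01907140e+02]
```

View pics/w3.png

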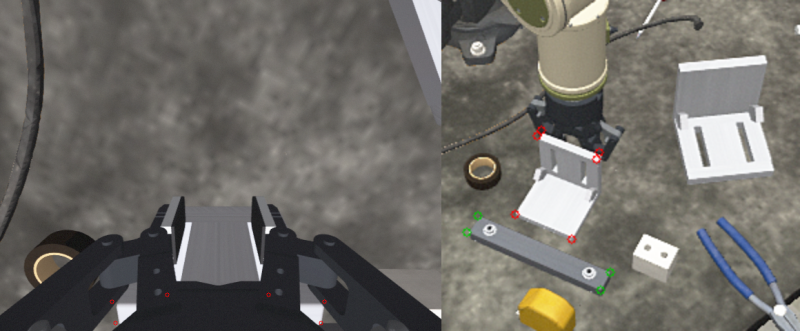

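The plate is now square to the bar with the toe a few cm short of it. I continue slowly.

send_rows:
  steps:
    - [[0.03, -0.13, 0], [0, 0, 0]]
    - [[0.06, -0.26, 0], [0, 0, 0]]
    - [[0.09, -0.4, 0], [0, 0, 0]]
    - [[0.11, -0.52, 0], [0, 0, 0]]
    - [[0.14, -0.65, 0], [0, 0, 0]]
    - [[0.16, -0.75, 0], [0, 0, 0]]
    - [[0.18, -0.85, 0], [0, 0, 0]]
    - [[0.18, -0.85, 0], [0, 0, 0]]

```text
time: 10.85
tool_pos: [531.6, -29.3, 28.6]
tcp_rot: [180.0, 0.0, 101.9]
ft_force: [-0.1, 0.4, -0.0]
finger_gap: 42.8
grip_force: 0.0
```

send_rows:
  steps:
    - [[0.01, -0.05, 0], [0, 0, 0]]
    - [[0.02, -0.1, 0], [0, 0, 0]]
    - [[0.02, -0.1, 0], [0, 0, 0]]

```text
time: 11.22
tool_pos: [532.1, -31.9, 28.6]
tcp_rot: [180.0, 0.0, 101.9]
ft_force: [-0.6, 2.8, 1.6]
finger_gap: 42.4
grip_force: 0.0
```

send_rows:
  steps:
    - [[0.01, -0.033, 0], [0, 0, 0]]
    - [[0.015, -0.066, 0], [0, 0, 0]]
    - [[0.015, -0.066, 0], [0, 0, 0]]

```text
time: 11.6
tool_pos: [532.4, -32.4, 28.8]
tcp_rot: [180.0, -0.1, 101.9]
ft_force: [-1.4, 11.5, 4.6]
finger_gap: 42.4
grip_force: 0.0
```

send_rows:
  steps:
    - [[0.007, -0.033, 0], [0, 0, 0]]
    - [[0.01, -0.05, 0], [0, 0, 0]]

```text
time: 11.85
tool_pos: [532.6, -32.8, 29.1]
tcp_rot: [180.0, -0.2, 101.9]
ft_force: [-4.1, 18.5, 9.8]
finger_gap: 42.7
grip_force: 0.0
```

Contact with the bar at about 19 N. I back off gently and check.

send_rows:
  steps:
    - [[-0.01, 0.05, 0], [0, 0, 0]]
    - [[-0.02, 0.1, 0], [0, 0, 0]]
    - [[-0.04, 0.2, 0], [0, 0, 0]]
    - [[-0.1, 0.5, 0], [0, 0, 0]]
    - [[-0.3, 1.5, 0], [0, 0, 0]]
    - [[-0.4, 2.0, 0.5], [0, 0, 0]]
    - [[-0.6, 3.0, 2], [0, 0, 0]]
    - [[-0.8, 4.2, 3], [0, 0, 0]]
    - [[-0.9, 4.8, 3.5], [0, 0, 0]]
    - [[-0.9, 4.8, 3.5], [0, 0, 0]]

```text
time: 13.1
tool_pos: [506.7, 109.8, 135.4]
tcp_rot: [179.8, 0.0, 102.0]
ft_force: [0.6, -0.8, -0.2]
finger_gap: 42.6
grip_force: 0.0
```

Run:
```python
from h import *
for c,(r0,r1,c0,c1) in {"top":(150,310,250,450),"side":(200,380,220,420)}.items():
    im=snapshot(c)["img"][r0:r1,c0:c1,::-1];cv2.imwrite(f"pics/f_{c}.png",im)
a=cv2.imread("pics/f_top.png");b=cv2.imread("pics/f_side.png")
cv2.imwrite("pics/f.png",np.hstack([cv2.resize(a,(400,360),interpolation=2),cv2.resize(b,(400,360),interpolation=2)]))
```

```text
(no output)
```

View pics/f.png

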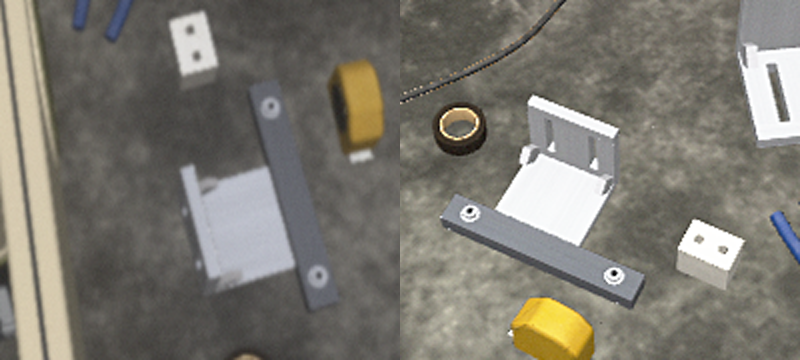

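The plate stands upright with its toe flush and parallel along the bar face (left view ~(285,240)). The bystanders are untouched and the arm is clear, so I hand in.

```bash
python3 -c "
from bench import order;print(order.hand_in())"
```

```text
the job is handed in; nothing more can be done
None
```

The plate was tipped onto its foot and pushed until it met the stop bar at about 19 N; the last pictures show it upright, flush and parallel to the bar, the bystanders untouched, and the job is handed in (hand-in returned no verdict).

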